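# Slide the phone housing out over the end of the ledge

### The arm

A 6-joint arm with a two-finger parallel gripper is mounted at the origin on the work surface. World frame = base frame: x ahead of the robot, y to its left, z up, the work surface at z = 0. Lengths are in m, angles in degrees, forces in N, time in s.
With the tool pointing down it reaches from about 0.375 to 0.9 m from the base axis. Payload 3.1 kg.
Tool frame: the origin (TCP) lies at the very end of the fingers, on their centre line; the grasp point (between the pads) lies 19 mm behind it; z points along the fingers, y is the direction in which the jaws open and shut (so a half turn about z gives the same grasp; the last joint's range is limited). The gripper opens to 87 mm and grips with 3 to 60 N. Pads are 19 mm wide; open, the fingers measure 117 mm over their backs; the gripper's body (75 mm by 190 mm) begins 51 mm behind the grasp point.
Start: joints at [64.486, 30.224, 82.088, -0, 67.689, -10.227], TCP at [0.165, 0.603, 0.223] pointing down, gripper open.
Joint ranges: [-176.69, 176.69], [-43.24, 126.21], [12.49, 139.97], [-82, 262], [0, 151.66], [-163.58, 163.58]. Speed limits (degrees/s): [159.86, 159.86, 180, 180, 180, 180].

### API

Orientations are given as a 3x3 rotation matrix whose columns are the frame's x, y, z axes.
In Python, from rig import readout, capture, camera_model, bot, spot_in, regions_of gives the robot as it stands.
- The arm moves only by the tool send_rows, never from a script. Its argument "moves" is a list that holds one entry, the list of rows, each a list of 7 numbers: the turn, a rotation vector about the tool's x, y, z in degrees, then the shift along the tool's x, y, z in cm, then the opening, from -1 (shut) to 1 (fully open). A call has exactly 5 rows; each row shifts and turns the commanded pose from where the row before left it, along the tool's axes as they then stand; what a row does not reach is not made up. A row lasts 1/10 s, in which the tool goes at most 50 mm and 8.59 degrees, less where a joint would pass 70% of its speed; a pose out of reach is approached as far as the arm can. A call with a gripper value outside its range is refused whole. The fingers move at their own pace and stop on an object; the grip force is fixed at half the most. Time passes only in rows, so rows that do not move let the fingers close, or fill a call up. It gives the time, the measured TCP pose, the force and the opening at its end, in the units of the state.
- readout.read_state(): the state, without advancing time (a new reading comes with each control period).
- capture(name): name is "scene" or "top" or "wrist"; returns the picture (400x640x3 uint8, blue, green, red); there is no depth.
- camera_model(name): a dict with "camera_matrix" (3x3 intrinsics, pixels), "k1" (the pictures are not rectified: a ray, as slopes to the right and down, at radius r is drawn at 1 + k1 r^2 times it, then the intrinsics apply), "pose" (4x4, takes a point from camera to world coordinates). Camera axes: x right, y up, looking along -z (the intrinsics and any distortion apply to the point x, -y, -z); pixel columns grow to the right and rows downward; lengths in m; the calibration is good to about 2 mm. A picture is of the moment at which its call begins: read the wrist's pose just before it. camera_model takes no time and is no camera call; for the wrist camera it gives the pose at the moment of the call.
- bot.hand_in(): hands the job in, once; it reports no verdict.
Trained networks look in the newest picture that a camera, given by its name, has taken for a name from the list of things; names that differ only in an ending like _2 or _b are one class to them, and where a whole thing is asked for, a point or a joint stands for the part that bears it (a point fixed in the world has none). Each returns a list of dicts, best first, with "p" (0 to 1); they miss things now and then, are a little off and sometimes report something else, mostly with a low value. They report only what shows in the picture. A call takes as long as a camera call. They do not tell look-alikes from the thing itself.
- spot_in(camera, thing): "location" ([x, y, z] in m, in world coordinates, good to about 4 mm: the middle of the surface that is visible of it).
- regions_of(camera, thing): "mask" (400x640 bool, what is visible of it).
The state is a dict: "time_s": time; "joint_positions": joint angles; "qvel": joint speeds; "tau": joint torques, N m; "position": TCP position; "tcp_rot": TCP orientation; "force": force on the tool from outside, world axes, zero at the start; "moment": the same for the moment, N m; "opening": opening from 0.0 (shut) to 1.0 (fully open).
Only numpy, scipy, OpenCV 4.12 (cv2) and the standard library are available. Lean on these libraries where they do the work, as an engineer would, in place of code of your own. Each camera call takes 0.05 s, during which the arm holds its last target. There are 200 camera calls.

### The job

With the fingertips, push the thin phone housing plate slowly along the blue-topped ledge until about 3 cm of it sticks out past the ledge's end on the side where the open black tray stands, so that a technician can get at its edge. Only push it: it stays lying flat on the ledge, roughly in line with it and not hanging over the ledge's front, and is never lifted, tipped or flicked. Leave the tray, jar, battery and screwdriver where they are.

Things in the scene. Friction and masses are not known exactly. Their poses are not given: they have to be found in the camera images.
- plate: the phone housing: a thin flat aluminium plate with a grey inner face and a small black camera window near one short end, 150 long (its y) x 72 wide (its x) x 8 mm thick, about 0.14 kg, loose, lying flat on the ledge, near the middle of its length and roughly in line with it. Origin: centre of its underside; z up.
- ledge: fixed low ledge, a board on two feet, 360 long (its y) x 125 mm deep (its x), with a blue top 60 mm above the bench; both ends (y = +180 and -180 mm) are open. Along its far side (+x) runs an upright aluminium lip whose inner face is at x = +57.5 mm and whose top is 12 mm above the blue top; the front edge, nearest the robot, is at x = -62.5 mm. Origin: bench level, under its centre; z up. Yaw differs from run to run by up to about 0.3 rad.
- tray: empty open black plastic tray, 100 x 75 x 28 mm high, loose, on the bench a little beyond one end of the ledge (either end); it marks the end to push towards, and must not be moved. Origin: centre of its underside.
- jar: small round flux jar, 48 mm diameter x 50 mm high, loose, on the bench beyond the other end of the ledge; must not be moved. Origin: centre of its underside.
- battery: flat black phone battery, 95 (y) x 60 (x) x 6 mm, loose, on the bench in front of the ledge; must not be moved. Origin: centre of its underside.
- driver: screwdriver with a black handle, 150 mm long, lying on the bench behind the ledge's lip and roughly along it; must not be moved. Its x runs along it, handle to -x.
Things that resemble listed ones, but are neither listed nor needed, are in the scene too. There is more than one size of the plate; the job needs the smallest.

How it is judged (in metres and radians):
At the end, for the whole second after the job is handed in: the plate lies flat and still on the ledge, 18 to 45 mm of its length past the end on the tray's side, within 14 degrees of the ledge's direction and not more than a few mm over the front edge (((y of tray in the frame of ledge above 0 m and y of plate in the frame of ledge between 0.123 and 0.15 m) or (y of tray in the frame of ledge below 0 m and y of plate in the frame of ledge between -0.15 and -0.123 m)) and x of plate in the frame of ledge between -0.032 and 0.03 m and z of plate in the frame of ledge between 0.057 and 0.064 m and angle between plate's own z axis and vertical below 0.05 rad and angle between the y axis of plate and the y axis of ledge, either way round below 0.25 rad and linear speed of plate below 0.02 m/s); the robot touches nothing.
It fails at once if the plate is lifted (more than 8 mm above the ledge) or falls off it (z of plate in the frame of ledge above 0.068 m or z of plate in the frame of ledge below 0.045 m).
It fails at once if the plate is tipped by more than 0.15 rad (angle between plate's own z axis and vertical above 0.15 rad).
It fails at once if the plate is flicked (faster than 0.3 m/s) (linear speed of plate above 0.3 m/s).
It fails at once if the tray, jar, battery or screwdriver is moved by more than 15 mm (distance of any of tray, jar, battery, driver from where it was at the start of the episode above 0.015 m).
It also fails if it takes over 38 s, if anything falls off the work surface, if the arm or the gripper's body presses on something with over 40 N, if the wrist force passes 120 N, or if a joint passes its speed limit or range.

## Working session

There is one attempt and no reset: what is moved stays moved. The work goes in short steps, Python scripts to look and compute and a tool call to move; the robot and the scene stay as the last step left them, time stands still between calls to the robot, and variables do not carry over. Pictures are saved under pics/ and viewed, about 8 in all and at most 12, crops included, and the job is handed in when it is done.

Besides the shell and the picture viewer there is one more tool, called after "Emit:" as name(argument=value, ...), one argument or row to a line, values as JSON. send_rows: Moves the arm, as the interface text tells. Its arguments: {"type":"object","properties":{"moves":{"type":"array","items":{"type":"array","items":{"type":"array","items":{"type":"number"}}}}},"required":["moves"]}

```bash
mkdir -p pics; python3 - <<'E'
from rig import readout, capture, camera_model, bot, spot_in, regions_of
import cv2,numpy as np
for c in("scene","top"):
    im=capture(c);cv2.imwrite(f"pics/{c}0.png",im)
    m=camera_model(c);print(c,np.round(m["camera_matrix"],1).tolist(),m["k1"],np.round(m["pose"],3).tolist())
    for t in("plate","ledge","tray","jar","battery","driver"):
        print(t,[(np.round(d["location"],3).tolist(),round(d["p"],2)) for d in spot_in(c,t)])
s=readout.read_state();print(s["time_s"],s["position"],np.round(s["tcp_rot"],3).tolist(),s["opening"])
E
```

```text
scene [[511.1, 0.0, 312.0], [0.0, 511.1, 201.6], [0.0, 0.0, 1.0]] 0.018839758223140587 [[0.539, -0.52, 0.662, 1.337], [0.842, 0.332, -0.424, -0.496], [0.001, 0.787, 0.617, 0.823], [0.0, 0.0, 0.0, 1.0]]
plate [([0.357, 0.175, 0.01], 0.83), ([0.529, -0.065, 0.072], 0.65), ([0.717, -0.242, 0.016], 0.55)]
ledge [([0.565, -0.035, 0.063], 0.75)]
tray [([0.588, 0.227, 0.006], 0.62)]
jar [([0.475, -0.305, 0.037], 0.79)]
battery [([0.394, -0.009, 0.011], 0.65)]
driver [([0.691, -0.036, 0.02], 0.72)]
top [[417.3, 0.0, 324.8], [0.0, 417.3, 199.4], [0.0, 0.0, 1.0]] -0.04489664359392715 [[0.029, 0.999, -0.036, 0.504], [-1.0, 0.029, 0.001, 0.037], [0.002, 0.036, 0.999, 1.031], [0.0, 0.0, 0.0, 1.0]]
plate [([0.524, -0.064, 0.066], 0.93), ([0.708, -0.236, 0.009], 0.63), ([0.346, 0.183, 0.011], 0.62)]
ledge [([0.548, 0.002, 0.057], 0.85)]
tray [([0.593, 0.225, 0.004], 0.78)]
jar [([0.455, -0.299, 0.05], 0.7)]
battery [([0.402, -0.013, 0.005], 0.88)]
driver [([0.681, -0.03, 0.021], 0.81)]
0.7 [0.16473858 0.60287875 0.22257579] [[-0.965, 0.264, 0.0], [0.264, 0.965, 0.0], [-0.0, 0.0, -1.0]] 1.001457170574001
```

View pics/top0.png

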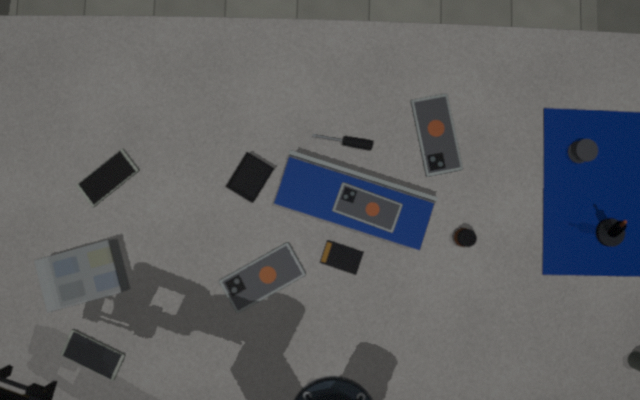

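View pics/scene0.png

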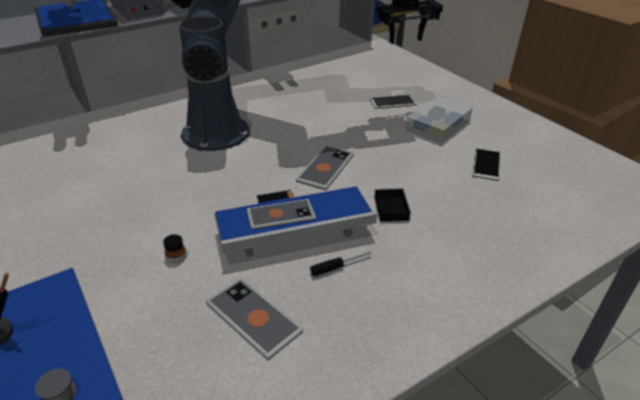

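The job's plate is the one on the ledge, at top px (367,207). The look-alikes on the bench at (262,275) and (436,134) are larger. The tray, at (250,176), is beyond the ledge's left (+y) end. Next I'll measure the outlines and confirm in a crop.

```bash
cat > h.py <<'E'
from rig import readout, capture, camera_model, bot, spot_in, regions_of
import cv2,numpy as np
def world(c,px,z,m=None):
    m=m or camera_model(c);K=m["camera_matrix"];K=np.array(K);P=np.array(m["pose"])
    d=(np.array(px,float)-K[:2,2])/[K[0,0],K[1,1]];u=d.copy()
    for _ in range(10):u=d/(1+m["k1"]*(u**2).sum(1,keepdims=True))
    r=np.c_[u[:,0],-u[:,1],-np.ones(len(u))]@P[:3,:3].T
    return P[:3,3]+r*((z-P[2,3])/r[:,2])[:,None]
def rect(c,mask,z,m=None):
    cs,_=cv2.findContours(mask.astype(np.uint8),0,1);k=max(cs,key=cv2.contourArea)[:,0]
    w=world(c,k,z,m)[:,:2]
    (cx,cy),(a,b),_=r=cv2.minAreaRect((w*1000).astype(np.float32));p=cv2.boxPoints(r)
    e=[p[1]-p[0],p[2]-p[1]];e=max(e,key=np.linalg.norm)
    if e[1]<0:e=-e
    return np.round([cx,cy,max(a,b),min(a,b),np.degrees(np.arctan2(-e[0],e[1]))],1)  # mm, yaw of long axis from +y
def blue(im):
    h=cv2.cvtColor(im,cv2.COLOR_BGR2HSV);return cv2.inRange(h,(100,150,40),(130,255,255))
E
python3 - <<'E'
from h import *
im=capture("top")
b=blue(im);b[:,480:]=0
print("ledge blue",rect("top",b,.06))
for d in regions_of("top","plate"):
    print("plate p",d["p"],rect("top",d["mask"],.068))
    if b[d["mask"]].size and np.argwhere(d["mask"]).mean(0)[1]>320: pass
for d in regions_of("top","ledge"): print("ledge mask",d["p"],rect("top",d["mask"],.06))
cv2.imwrite("pics/crop.png",cv2.resize(im[130:310,200:480],None,fx=2.8,fy=2.8,interpolation=2))
E
```

```text
ledge blue [533.  -31.9 352.8 111.9 -16.2]
plate p 0.62 [524.6 -61.8 151.4  73.3 -18.5]
plate p 0.61 [ 697.8 -219.8  187.9   92.8  -77.4]
plate p 0.55 [354.9 175.6 186.1  92.3  32.2]
ledge mask 0.73 [539.9 -35.4 363.2 134.1 -15.7]
```

View pics/crop.png

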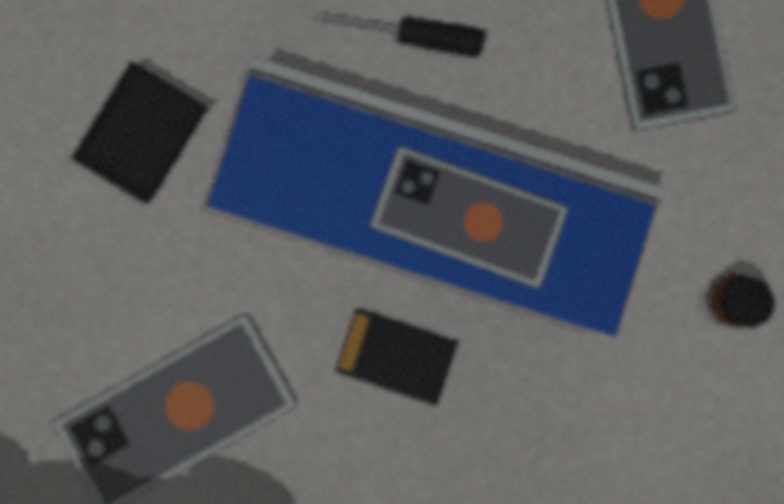

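The crop confirms it: the ledge plate measures 151x73 mm and the other two 187x93. The ledge yaw is about -16.2° and its centre about (537,-33) mm. The plate sits at ledge x≈-4, y≈-31 mm, so it needs about 167 mm of push towards +y. First I turn the tool so that tool x = ledge y and tool y = ledge x, with the fingers part-open for a two-point push.

Emit:
send_rows(
  moves=[
    [[0,0,6.06,0,0,0,-0.2],[0,0,6.06,0,0,0,-0.2],[0,0,6.06,0,0,0,-0.2],[0,0,6.06,0,0,0,-0.2],[0,0,6.06,0,0,0,-0.2]],
  ],
)

```text
time_s: 1.35
position: [0.1647, 0.6029, 0.2226]
tcp_rot: [[-0.697, 0.717, 0.0], [0.717, 0.697, 0.0], [-0.0, 0.0, -1.0]]
force: [0.1, 0.3, 0.7]
opening: 0.63
```

Emit:
send_rows(
  moves=[
    [[0,0,6.06,0,0,0,-0.2],[0,0,6.06,0,0,0,-0.2],[0,0,6.06,0,0,0,-0.2],[0,0,6.06,0,0,0,-0.2],[0,0,6.06,0,0,0,-0.2]],
  ],
)

```text
time_s: 1.85
position: [0.1647, 0.6028, 0.2225]
tcp_rot: [[-0.24, 0.971, -0.0], [0.971, 0.24, -0.0], [-0.0, -0.0, -1.0]]
force: [0.7, 0.6, -0.2]
opening: 0.402
```

Emit:
send_rows(
  moves=[
    [[0,0,6.06,0,0,0,-0.2],[0,0,6.06,0,0,0,-0.2],[0,0,6.06,0,0,0,-0.2],[0,0,6.06,0,0,0,-0.2],[0,0,6.06,0,0,0,-0.2]],
  ],
)

```text
time_s: 2.35
position: [0.1647, 0.6029, 0.2225]
tcp_rot: [[0.283, 0.959, -0.0], [0.959, -0.283, -0.0], [-0.0, -0.0, -1.0]]
force: [0.3, 0.0, -0.4]
opening: 0.4
```

Emit:
send_rows(
  moves=[
    [[0,0,0,0,4,0,-0.2],[0,0,0,0,4,0,-0.2],[0,0,0,0,4,0,-0.2],[0,0,0,0,4,0,-0.2],[0,0,0,0,4,0,-0.2]],
  ],
)

```text
time_s: 2.85
position: [0.3582, 0.5466, 0.2226]
tcp_rot: [[0.279, 0.96, 0.0], [0.96, -0.279, 0.0], [0.0, 0.0, -1.0]]
force: [0.7, 0.7, 0.2]
opening: 0.398
```

Emit:
send_rows(
  moves=[
    [[0,0,0,-4.3,2.2,0,-0.2],[0,0,0,-4.3,2.2,0,-0.2],[0,0,0,-4.3,2.2,0,-0.2],[0,0,0,-4.3,2.2,0,-0.2],[0,0,0,-4.3,2.2,0,-0.2]],
  ],
)

```text
time_s: 3.35
position: [0.4027, 0.3082, 0.2227]
tcp_rot: [[0.278, 0.96, 0.001], [0.96, -0.278, 0.0], [0.0, 0.001, -1.0]]
force: [0.9, -0.1, -0.3]
opening: 0.401
```

Emit:
send_rows(
  moves=[
    [[0,0,0,-4.3,2.2,0,-0.2],[0,0,0,-4.3,2.2,0,-0.2],[0,0,0,-4.3,2.2,0,-0.2],[0,0,0,-4.3,2.2,0,-0.2],[0,0,0,-4.3,2.2,0,-0.2]],
  ],
)

```text
time_s: 3.85
position: [0.4485, 0.071, 0.2229]
tcp_rot: [[0.279, 0.96, 0.001], [0.96, -0.279, -0.0], [0.0, 0.001, -1.0]]
force: [0.5, -0.5, -0.1]
opening: 0.396
```

Emit:
send_rows(
  moves=[
    [[0,0,0,-4.3,2.2,0,-0.2],[0,0,0,-4.3,2.2,0,-0.2],[0,0,0,-4.3,2.2,0,-0.2],[0,0,0,-4.3,2.2,0,-0.2],[0,0,0,-4.3,2.2,0,-0.2]],
  ],
)

```text
time_s: 4.35
position: [0.4941, -0.1665, 0.2228]
tcp_rot: [[0.279, 0.96, 0.001], [0.96, -0.279, -0.0], [0.0, 0.001, -1.0]]
force: [1.0, 0.3, 0.7]
opening: 0.4
```

```bash
python3 - <<'E'
from h import *
s=readout.read_state();print(s["position"])
m=camera_model("wrist");im=capture("wrist");cv2.imwrite("pics/w0.png",im)
print(np.round(m["pose"],3).tolist())
b=blue(im);print("ledge",rect("wrist",b,.06,m))
for d in regions_of("wrist","plate"):
    print(d["p"],rect("wrist",d["mask"],.068,m))
    ys,xs=np.where(d["mask"]);print(xs.min(),xs.max(),ys.min(),ys.max())
E
```

```text
[ 0.49409074 -0.16647154  0.22283315]
[[0.961, 0.268, 0.075, 0.514], [-0.278, 0.925, 0.259, -0.096], [0.0, -0.27, 0.963, 0.386], [0.0, 0.0, 0.0, 1.0]]
ledge [514.1 -93.  227.4 114.4 -16.1]
0.89 [523.1 -63.3 149.2  72.4 -18.7]
287 361 6 160
0.64 [ 679.1 -214.1  168.2   83.2  -76.9]
409 570 115 233
0.54 [382.4  53.9  24.   10.9  74.4]
136 161 0 13
```

View pics/w0.png

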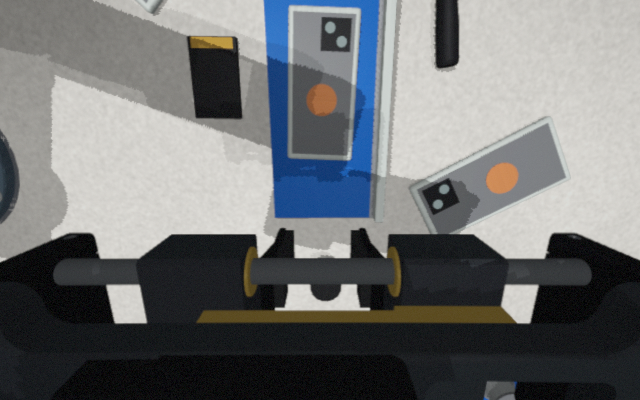

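The wrist view agrees with the top view. The plate is at (323,83) with its near end at row 160, and the fingers (283 and 363) point down into the free blue strip between rows 160 and 217. I'll descend behind the plate to z≈0.064.

Emit:
send_rows(
  moves=[
    [[0,0,0,0,0,2.5,-0.2],[0,0,0,0,0,2.5,-0.2],[0,0,0,0,0,2.5,-0.2],[0,0,0,0,0,2.5,-0.2],[0,0,0,0,0,2.5,-0.2]],
  ],
)

```text
time_s: 4.95
position: [0.494, -0.1637, 0.0968]
tcp_rot: [[0.278, 0.96, 0.0], [0.96, -0.278, -0.0], [0.0, 0.0, -1.0]]
force: [-0.6, 0.4, 0.8]
opening: 0.399
```

Emit:
send_rows(
  moves=[
    [[0,0,0,0,0,1.0,-0.2],[0,0,0,0,0,0.9,-0.2],[0,0,0,0,0,0.8,-0.2],[0,0,0,0,0,0.5,-0.2],[0,0,0,0,0,0.2,-0.2]],
  ],
)

```text
time_s: 5.45
position: [0.4941, -0.1644, 0.0636]
tcp_rot: [[0.279, 0.96, 0.0], [0.96, -0.279, -0.0], [-0.0, 0.001, -1.0]]
force: [-0.3, -0.0, 0.1]
opening: 0.403
```

Emit:
send_rows(
  moves=[
    [[0,0,0,0.3,0,0,-0.2],[0,0,0,0.4,0,0,-0.2],[0,0,0,0.4,0,0,-0.2],[0,0,0,0.3,0,0,-0.2],[0,0,0,0.3,0,0,-0.2]],
  ],
)

```text
time_s: 5.95
position: [0.4989, -0.1476, 0.0638]
tcp_rot: [[0.278, 0.96, 0.0], [0.96, -0.278, -0.0], [-0.0, 0.0, -1.0]]
force: [0.5, 0.9, -0.0]
opening: 0.404
```

Emit:
send_rows(
  moves=[
    [[0,0,0,0.3,0,0,-0.2],[0,0,0,0.3,0,0,-0.2],[0,0,0,0.3,0,0,-0.2],[0,0,0,0.4,0,0,-0.2],[0,0,0,0.4,0,0,-0.2]],
  ],
)

```text
time_s: 6.45
position: [0.5036, -0.1316, 0.0636]
tcp_rot: [[0.279, 0.96, 0.0], [0.96, -0.279, -0.0], [-0.0, 0.0, -1.0]]
force: [0.4, -1.5, 0.6]
opening: 0.404
```

Emit:
send_rows(
  moves=[
    [[0,0,0,0.5,0,0,-0.2],[0,0,0,0.5,0,0,-0.2],[0,0,0,0.5,0,0,-0.2],[0,0,0,0.5,0,0,-0.2],[0,0,0,0.5,0,0,-0.2]],
  ],
)

```text
time_s: 6.95
position: [0.5105, -0.1072, 0.0636]
tcp_rot: [[0.279, 0.96, -0.0], [0.96, -0.279, -0.0], [-0.0, -0.0, -1.0]]
force: [-0.6, -1.5, 1.5]
opening: 0.394
```

Emit:
send_rows(
  moves=[
    [[0,0,0,0.5,0,0,-0.2],[0,0,0,0.5,0,0,-0.2],[0,0,0,0.5,0,0,-0.2],[0,0,0,0.5,0,0,-0.2],[0,0,0,0.3,0,0,-0.2]],
  ],
)

```text
time_s: 7.45
position: [0.5168, -0.085, 0.0635]
tcp_rot: [[0.278, 0.96, -0.0], [0.96, -0.278, 0.0], [0.0, -0.0, -1.0]]
force: [-1.0, -2.0, 1.6]
opening: 0.399
```

```bash
cat > chk.py <<'E'
from h import *
C=np.array([537,-33.]);a=np.radians(-16.1);X=np.array([np.cos(a),np.sin(a)]);Y=np.array([-X[1],X[0]])
s=readout.read_state();t=s["position"][:2]*1000-C;print(s["time_s"],"tcp ledge",np.round([t@X,t@Y],1),s["position"][2])
for c in("wrist","top"):
    m=camera_model(c);im=capture(c);cv2.imwrite(f"pics/{c}_{s['time_s']:.1f}.png",im)
    for d in regions_of(c,"plate"):
        r=rect(c,d["mask"],.068,m);p=r[:2]-C
        if abs(p@X)<60: print(c,round(d["p"],2),"plate ledge",np.round([p@X,p@Y,r[2],r[3],r[4]+16.1],1))
E
python3 chk.py
```

```text
7.45 tcp ledge [ -4.9 -55.6] 0.06353404759931955
wrist 0.77 plate ledge [ -8.   15.2 119.1  71.7  -0.2]
```

Contact is made and the plate is aligned (-0.2°). In the wrist view its rear edge is at ledge y≈-45 mm, so its centre is at about +30. I have about 106 mm left, so I'll push 90 and look again.

Emit:
send_rows(
  moves=[
    [[0,0,0,0.4,0,0,-0.2],[0,0,0,0.5,0,0,-0.2],[0,0,0,0.5,0,0,-0.2],[0,0,0,0.5,0,0,-0.2],[0,0,0,0.5,0,0,-0.2]],
  ],
)

```text
time_s: 8.15
position: [0.5236, -0.062, 0.0635]
tcp_rot: [[0.279, 0.96, -0.0], [0.96, -0.279, 0.0], [-0.0, -0.0, -1.0]]
force: [-0.9, -0.9, 0.0]
opening: 0.399
```

Emit:
send_rows(
  moves=[
    [[0,0,0,0.5,0,0,-0.2],[0,0,0,0.5,0,0,-0.2],[0,0,0,0.5,0,0,-0.2],[0,0,0,0.5,0,0,-0.2],[0,0,0,0.5,0,0,-0.2]],
  ],
)

```text
time_s: 8.65
position: [0.5306, -0.0381, 0.0636]
tcp_rot: [[0.279, 0.96, 0.0], [0.96, -0.279, -0.0], [-0.0, 0.0, -1.0]]
force: [-0.5, -1.1, -0.3]
opening: 0.4
```

Emit:
send_rows(
  moves=[
    [[0,0,0,0.5,0,0,-0.2],[0,0,0,0.5,0,0,-0.2],[0,0,0,0.5,0,0,-0.2],[0,0,0,0.5,0,0,-0.2],[0,0,0,0.5,0,0,-0.2]],
  ],
)

```text
time_s: 9.15
position: [0.5375, -0.0141, 0.0636]
tcp_rot: [[0.279, 0.96, 0.0], [0.96, -0.279, -0.0], [-0.0, 0.0, -1.0]]
force: [-0.7, -0.7, -0.6]
opening: 0.398
```

Emit:
send_rows(
  moves=[
    [[0,0,0,0.4,0,0,-0.2],[0,0,0,0.4,0,0,-0.2],[0,0,0,0.3,0,0,-0.2],[0,0,0,0.3,0,0,-0.2],[0,0,0,0.2,0,0,-0.2]],
  ],
)

```text
time_s: 9.65
position: [0.5419, 0.0011, 0.0636]
tcp_rot: [[0.279, 0.96, 0.0], [0.96, -0.279, -0.0], [-0.0, 0.0, -1.0]]
force: [-0.2, -0.8, 0.1]
opening: 0.401
```

```bash
python3 chk.py; cp pics/top_*.png pics/t1.png 2>/dev/null || ls pics; ls pics
```

```text
9.65 tcp ledge [-4.7 34.1] 0.06355397158030256
wrist 0.71 plate ledge [-7.600e+00  1.051e+02  1.185e+02  7.160e+01 -1.000e-01]
top 0.93 plate ledge [ -7.6 153.   86.2  72.4   0. ]
crop.png
scene0.png
top0.png
top_7.5.png
top_9.7.png
w0.png
wrist_7.5.png
wrist_9.7.png
crop.png
scene0.png
top0.png
top_7.5.png
top_9.7.png
w0.png
wrist_7.5.png
wrist_9.7.png
```

Both views put the plate centre at ledge y≈121 mm (front edge at 196 from top, rear at 46 from wrist), with yaw about 0°. I'll push 15 mm more, then back off and rise.

Emit:
send_rows(
  moves=[
    [[0,0,0,0.3,0,0,-0.2],[0,0,0,0.4,0,0,-0.2],[0,0,0,0.4,0,0,-0.2],[0,0,0,0.3,0,0,-0.2],[0,0,0,0.1,0,0,-0.2]],
  ],
)

```text
time_s: 10.35
position: [0.5462, 0.0157, 0.0636]
tcp_rot: [[0.278, 0.961, 0.0], [0.961, -0.278, -0.0], [-0.0, 0.0, -1.0]]
force: [-0.6, -1.7, -0.4]
opening: 0.403
```

Emit:
send_rows(
  moves=[
    [[0,0,0,0,0,0,-0.2],[0,0,0,-0.5,0,0,-0.2],[0,0,0,-1,0,0,-0.2],[0,0,0,-1,0,0,-0.2],[0,0,0,-1,0,0,-0.2]],
  ],
)

```text
time_s: 10.85
position: [0.5359, -0.0195, 0.0635]
tcp_rot: [[0.279, 0.96, -0.0], [0.96, -0.279, -0.0], [-0.0, -0.0, -1.0]]
force: [-0.5, -0.8, -0.4]
opening: 0.397
```

Emit:
send_rows(
  moves=[
    [[0,0,0,-2,0,-1,-0.2],[0,0,0,-3,0,-3,-0.2],[0,0,0,-4,0,-4,-0.2],[0,0,0,-4,0,-4,-0.2],[0,0,0,-4,0,-4,-0.2]],
  ],
)

```text
time_s: 11.35
position: [0.4915, -0.1701, 0.2109]
tcp_rot: [[0.28, 0.96, -0.0], [0.96, -0.28, 0.0], [0.0, -0.0, -1.0]]
force: [0.6, -0.4, 0.1]
opening: 0.401
```

```bash
python3 chk.py; python3 - <<'E'
from h import *
import glob
im=cv2.imread(sorted(glob.glob("pics/top_1*.png"))[-1]);cv2.imwrite("pics/final.png",cv2.resize(im[110:310,200:480],None,fx=2.8,fy=2.8,interpolation=2))
E
```

```text
11.35 tcp ledge [  -5.7 -144.3] 0.21089877576529148
top 0.83 plate ledge [ -7.9 136.6 150.1  72.5  -0.3]
```

View pics/final.png

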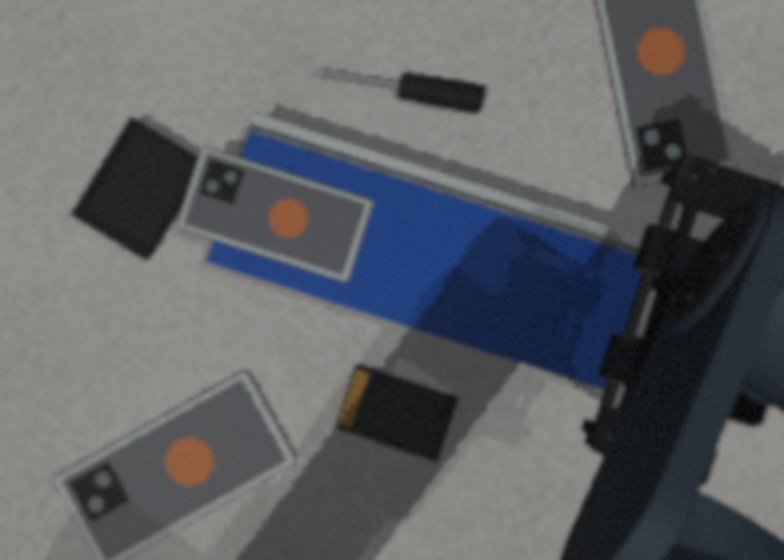

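The crop shows the plate (corners around (200,152), (370,203), (347,280), (182,228)) sticking out past the ledge's left end. It measures ledge x -8 mm, y 136.6 mm and yaw -0.3°. The tray, battery and driver are where they were, and the gripper is clear. Handing in.

Emit:
send_rows(
  moves=[
    [[0,0,0,0,0,0,-0.2],[0,0,0,0,0,0,-0.2],[0,0,0,0,0,0,-0.2],[0,0,0,0,0,0,-0.2],[0,0,0,0,0,0,-0.2]],
  ],
)

```text
time_s: 12.05
position: [0.4928, -0.1676, 0.2091]
tcp_rot: [[0.278, 0.961, -0.001], [0.961, -0.278, 0.001], [0.0, -0.001, -1.0]]
force: [0.1, 0.4, 0.5]
opening: 0.399
```

```bash
python3 -c "
from rig import bot
print(bot.hand_in())"
```

```text
the job is handed in; nothing more can be done
None
```

I pushed the smallest plate (150 x 72 mm, the one on the ledge) with both part-open fingertips, at up to about 50 mm/s, towards the tray end. I then backed the fingers off, rose clear and handed in at about 12 s.

- **Plate position:** the last top-camera check put the plate centre at ledge x -8 mm, y +136.6 mm and yaw -0.3°. That is about 31 mm past the ledge's end, inside the 18 to 45 mm allowed.
- **Other things:** the tray, battery and screwdriver look unmoved in the final picture. The arm hid the jar in that picture, so I couldn't re-check it. The fingers stayed over 10 cm from it.
- **Height and tilt:** I didn't measure these separately. The wrist force stayed within about 3 N and the plate's measured outline kept its full size.
- **Disagreements:** the wrist camera gave no plate reading on the last check, so the final figures rest on the top camera. One check earlier, the two cameras had agreed to about 1 mm.

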